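# Unlock the dough tool and draw it off the drive shaft

### The job

The food processor's bowl is off but its orange dough tool is still locked on the drive shaft. Gently feel for the unlocked position by turning the tool anticlockwise by up to a quarter turn, without wrenching at the pin, draw it straight up off the shaft and stand it upright on the chopping board. Leave everything else where it stands.

Things in the scene. Friction and masses are not known exactly. Their poses are not given: they have to be found in the camera images.
- processor: White motor base of a food processor, 150 x 150 x 74 mm, fixed to the worktop. Origin at the centre of its underside, x axis from its dial face to its back, z up. A 14 mm steel drive shaft stands upright in the centre of its top, fixed below, open above. Once the tool is raised off its seat, more than 30 N between it and the shaft, pin or base does damage.
- shaft_seat (a point): Centre of the round steel seat on the motor base, 74 mm above the base's underside, on which the tool rests. 12 mm above it is the underside of the shaft's horizontal cross pin: 6 mm square, 35 mm from tip to tip, covered by the tool. The point's axes are those of the base, not of the pin.
- shaft_tip (a point): Upper, open end of the drive shaft, 63 mm above the seat. The shaft stands turned differently at each start, not measured: the pin's line lies 0.45 to 1.4 rad anticlockwise (from above) of the base's x axis. Stiff gears hold it there; it does not follow the tool turned with a light pull. The point's axes are those of the base.
- dough_tool: Orange dough tool, loose, about 0.16 kg: a round upright hub, 48 mm diameter, 83 mm tall with its grey cap, closed on top; two paddles at its foot reach 53 mm from the axis and 24 mm up. Origin at the centre of its underside, z up, x along the paddles (half a turn makes no difference). It starts on the seat, its x axis within 0.1 rad of the base's.
- lock_ring (a point): Top of the 8 mm thick lock ring in the tool's foot, on its axis, 8 mm above its underside. The bore leaves 1.5 mm round the shaft; two slots 9 mm wide lie in line with the paddles. Lifted 4 mm, the ring meets the pin. With the paddles in line with the pin (within about 0.08 rad) it passes: 0.35 to 1.5 rad anticlockwise from the start.
- board: Brown wooden chopping board, 220 (x) x 330 (y) x 22 mm, fixed, bare; origin at the centre of its underside; its flat top is 22 mm above the origin.
- mill_1: Small glass mill with grey cap, 44 mm diameter, 90 mm tall, loose bystander; origin at the centre of its underside.
- mill_2: Small glass mill with grey cap, 44 mm diameter, 90 mm tall, loose bystander; origin at the centre of its underside.
- glass_1: Drinking glass, 81 mm diameter, 92 mm tall, loose bystander; origin at the centre of its underside.
- spice_jar_5: Spice jar with red cap, 45 mm diameter, 106 mm tall, loose bystander; origin at the centre of its underside.

How it is judged:
By the outcome, as a careful person would: the job done as asked, in the order asked, and still so for the second after the job is handed in, with the robot touching nothing.
It also fails if it takes over 67 s, if anything falls off the work surface, if the arm or the gripper's body presses on something with over 40 N, if the wrist force passes 120 N, or if a joint passes its speed limit or range.

### The arm

A 6-joint arm with a two-finger parallel gripper is mounted at the origin on a cart in front of the work surface, level with it; the furniture and walls round the work are solid. World frame = base frame: x ahead of the robot, y to its left, z up, the work surface at z = 0. Lengths are in m, angles in rad, forces in N, time in s.
With the tool pointing down it reaches from about 0.25 to 0.8 m from the base axis. Payload 8.5 kg.
Tool frame: the origin (TCP) lies between the finger pads; the fingertips stand 11 mm ahead of it and the grasp point (between the pads) lies 8 mm behind it; z points along the fingers, y is the line along which they close (so a half turn about z gives the same grasp; the last joint's range is limited). The gripper opens to 85 mm and grips with 20 to 120 N. Pads are 22 mm wide; open, the fingers measure 114 mm over their backs; the gripper's body (76 mm by 85 mm) begins 54 mm behind the grasp point. The pads swing forward as they close: fully open they stand 13 mm farther back than shut.
Start: joints at [-1.246, 0.238, -0.013, 1.319, 0, 1.571], TCP at [0.168, -0.498, 0.21] pointing down, gripper open.
Joint ranges: [-2.66, 2.66], [-1.03, 1.9], [-1.14, 1.46], [-1.82, 2.27], [-1.45, 1.34], [-3.14, 3.14]. Speed limits (rad/s): [2.22, 2.22, 2.79, 3.14, 3.14, 3.14].

### API

Orientations are given as a unit quaternion [w, x, y, z].
In Python, from workcell import r, eyes, close_job gives the robot as it stands.
- The arm moves only by the tool jog_arm, never from a script. Its argument "rows" is a list of rows, each a list of 4 numbers: the shift along the tool's x, y, z in m, then the turn about the tool's z in rad. A call has 1 to 12 rows; each row is the pose to reach, as a shift and turn from the pose commanded when the call began, along the tool's axes at that moment; what a row does not reach only later rows make up. A row lasts 1/10 s, in which the tool goes at most 50 mm and 8.59 degrees, less where a joint would pass 70% of its speed; a pose out of reach is approached as far as the arm can. A call with a gripper value outside its range is refused whole. "fingers" is the opening in per cent of the stroke, from 0 (shut) to 100 (fully open), set as the call begins (left out, the last holds). The fingers move at their own pace and stop on an object; the grip force is fixed at half the most. Time passes only in rows, so rows that repeat a pose let the fingers close. It gives the time, the measured TCP pose, the force, the opening and the grip force at its end, in the units of the state.
- r.get_obs(): the state, without advancing time (a new reading comes with each control period).
- eyes.snapshot(name): name is "scene" or "top" or "wrist"; returns (picture, depth): 420x560x3 uint8, red, green, blue; 420x560 float32, m along the optical axis (not along the pixel's ray), 0 where there is no reading.
- eyes.camera_info(name): a dict with "fx", "fy", "cx", "cy" (pixels), "cam_to_world" (4x4, takes a point from camera to world coordinates). Camera axes: x right, y down, z forward; pixel columns grow to the right and rows downward; lengths in m; the calibration is good to about 2 mm. A picture is of the moment at which its call begins: read the wrist's pose just before it. camera_info takes no time and is no camera call; for the wrist camera it gives the pose at the moment of the call.
- close_job(): hands the job in; it is judged then, once.
Trained networks look in the newest picture that a camera, given by its name, has taken for a name from the list of things; names that differ only in an ending like _2 or _b are one class to them, and where a whole thing is asked for, a point or a joint stands for the part that bears it (a point fixed in the world has none). Each returns a list of dicts, best first, with "confidence" (0 to 1); they miss things now and then, are a little off and sometimes report something else, mostly with a low value. They report only what shows in the picture. A call takes as long as a camera call.
- eyes.spot_in(camera, target): "extent" ([centre column, centre row, width, height] in pixels, round what is visible of it).
- eyes.masks_of(camera, target): "pixels" (420x560 bool, what is visible of it) and "extent" ([centre column, centre row, width, height] in pixels, round what is visible of it).
- eyes.spot_point(camera, target): "pixel" ([column, row] in pixels: a listed point, or the origin of a listed thing).
The state is a dict: "time_s": time; "qpos": joint angles; "joint_vel": joint speeds; "joint_efforts": joint torques, N m; "position": TCP position; "tool_rot": TCP orientation; "ft_force": force on the tool from outside, world axes, zero at the start; "ft_torque": the same for the moment, N m; "opening": opening from 0.0 (shut) to 1.0 (fully open); "gripper_force": force on a finger pad.
Only numpy, scipy, OpenCV 4.12 (cv2) and the standard library are available. Lean on these libraries where they do the work, as an engineer would, in place of code of your own. Each camera call takes 0.05 s, during which the arm holds its last target. There are 200 camera calls.

## Working session

There is one attempt and no reset: what is moved stays moved. The work goes in short steps, Python scripts to look and compute and a tool call to move; the robot and the scene stay as the last step left them, time stands still between calls to the robot, and variables do not carry over. Pictures are saved under pics/ and viewed, at most 10 in all, crops included, and the job is handed in when it is done.

Besides the shell and the picture viewer there is one more tool, called after ">>>" as name(argument=value, ...) on one line, values as JSON. jog_arm: Moves the arm, as the interface text tells. Its arguments: {"type":"object","properties":{"rows":{"type":"array","items":{"type":"array","items":{"type":"number"}}},"fingers":{"type":"number"}},"required":["rows"]}

```bash
mkdir -p pics
cat > h.py <<'E'
import numpy as np, cv2
from workcell import r, eyes, close_job
def pts(cam, depth, mask):
    c=eyes.camera_info(cam); v,u=np.nonzero(mask&(depth>0)); d=depth[v,u]
    P=np.stack([(u-c['cx'])/c['fx']*d,(v-c['cy'])/c['fy']*d,d,np.ones_like(d)],1)
    return (P@np.array(c['cam_to_world']).T)[:,:3]
def save(n,p): cv2.imwrite('pics/'+n,cv2.cvtColor(p,cv2.COLOR_RGB2BGR))
E
python3 - <<'E'
from h import *
np.set_printoptions(precision=4,suppress=True)
o=r.get_obs(); print(o)
P={}
for c in ['scene','top']:
    p,d=eyes.snapshot(c); save(c+'1.png',p); P[c]=p
    for t in ['dough_tool','processor','board','mill_1','glass_1','spice_jar_5']:
        for m in eyes.masks_of(c,t)[:3]:
            X=pts(c,d,m['pixels'])
            if len(X)<5: print(c,t,m['confidence'],m['extent'],'nodepth');continue
            zt=np.percentile(X[:,2],98); T=X[X[:,2]>zt-.008]
            print(c,t,round(m['confidence'],2),np.round(m['extent']),'ztop',zt.round(3),'topctr',((T.min(0)+T.max(0))/2).round(3),'min',np.percentile(X,2,axis=0).round(3),'max',np.percentile(X,98,axis=0).round(3))
cv2.imwrite('pics/both.png',cv2.cvtColor(cv2.resize(np.vstack([P['scene'],P['top']]),(0,0),fx=.714,fy=.714),cv2.COLOR_RGB2BGR))
E
```

```text
{'time_s': 0.0, 'qpos': array([-1.2459,  0.2388, -0.0142,  1.3192, -0.    ,  1.5708]), 'joint_vel': array([-0.0002, -0.0006, -0.0001, -0.0006,  0.0001,  0.    ]), 'joint_efforts': array([  0.0024, -53.8777,  34.6449,   0.0181,   0.0001,  -0.    ]), 'position': array([ 0.1674, -0.4971,  0.2096]), 'tool_rot': array([-0.0007,  0.9868,  0.1617, -0.0001]), 'ft_force': array([-0.7769, -0.2758,  0.3978]), 'ft_torque': array([-0.0159,  0.0397,  0.0037]), 'gripper_force': 0.0, 'opening': 0.9990798394219123}
scene dough_tool 0.74 [335. 203.  38.  30.] ztop 0.16 topctr [ 0.523 -0.33   0.158] min [ 0.478 -0.35   0.075] max [ 0.569 -0.306  0.16 ]
scene processor 0.97 [332. 223.  67.  57.] ztop 0.077 topctr [ 0.521 -0.328  0.086] min [ 0.44  -0.402  0.008] max [ 0.595 -0.248  0.077]
scene board 0.77 [212. 324. 147. 134.] ztop 0.026 topctr [0.547 0.107 0.024] min [ 0.431 -0.049  0.014] max [0.656 0.268 0.026]
scene mill_1 0.74 [395. 197.  16.  26.] ztop 0.092 topctr [ 0.437 -0.524  0.09 ] min [ 0.42  -0.564  0.001] max [ 0.475 -0.507  0.092]
scene mill_1 0.64 [377. 192.  13.  22.] ztop 0.091 topctr
[... 726 characters left out ...]
7 -0.   ] max [ 0.602 -0.252  0.077]
top board 0.77 [167. 252. 126.  95.] ztop 0.027 topctr [0.55  0.107 0.026] min [ 0.438 -0.052  0.012] max [0.661 0.264 0.027]
top mill_1 0.82 [386. 248.  16.  13.] ztop 0.092 topctr [ 0.504 -0.509  0.091] min [ 0.483 -0.522  0.024] max [ 0.518 -0.489  0.092]
top mill_1 0.61 [393. 268.  16.  15.] ztop 0.093 topctr [ 0.441 -0.524  0.092] min [ 0.423 -0.537  0.025] max [ 0.457 -0.507  0.093]
top glass_1 0.71 [242. 163.  27.  30.] ztop 0.093 topctr [ 0.775 -0.132  0.092] min [ 0.737 -0.168  0.006] max [ 0.812 -0.096  0.093]
top spice_jar_5 0.78 [284. 167.  15.  25.] ztop 0.112 topctr [ 0.76  -0.243  0.109] min [ 0.738 -0.264  0.012] max [ 0.779 -0.222  0.112]
```

View pics/both.png

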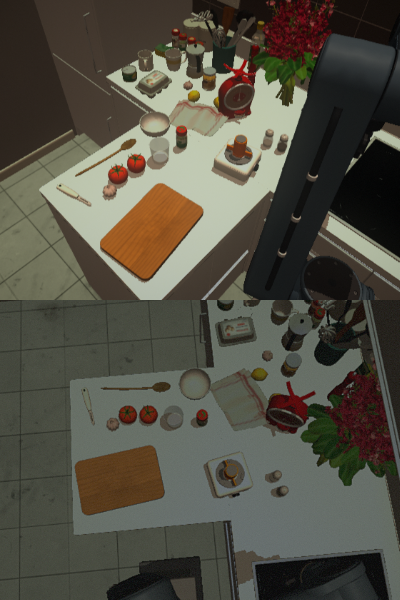

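The hub stands at about (0.525, -0.33), with its top at z≈0.157. It sits on the processor, right of the board at pixel (232,470) in the lower picture. I'm moving over it for a close look.

>>> jog_arm(rows=[[0.04, -0.004, -0.03, 0], [0.085, -0.009, -0.03, 0], [0.13, -0.014, -0.03, 0], [0.175, -0.02, -0.03, 0], [0.22, -0.025, -0.03, 0], [0.265, -0.03, -0.03, 0], [0.31, -0.035, -0.03, 0], [0.35, -0.04, -0.03, 0], [0.38, -0.043, -0.03, 0], [0.392, -0.044, -0.03, 0], [0.392, -0.044, -0.03, 0], [0.392, -0.044, -0.03, 0]], fingers=100)

```text
time_s: 1.9
position: [0.5242, -0.3311, 0.2401]
tool_rot: [-0.0, 0.987, 0.162, -0.0]
ft_force: [-0.3, 0.1, -0.0]
opening: 1.002
gripper_force: 0.0
```

Run:
```python
from h import *
np.set_printoptions(precision=4,suppress=True)
o=r.get_obs(); print(o['time_s'],o['qpos'],o['position'],o['tool_rot'],o['ft_force'])
p,d=eyes.snapshot('wrist'); save('w1.png',p)
print(np.array(eyes.camera_info('wrist')['cam_to_world']))
for t in ['dough_tool','processor']:
    for m in eyes.masks_of('wrist',t)[:2]:
        X=pts('wrist',d,m['pixels']); print(t,m['confidence'],m['extent'],len(X))
        if len(X)<5: continue
        if t=='dough_tool':
            zt=np.percentile(X[:,2],95); T=X[X[:,2]>zt-.004][:,:2].astype(np.float32)
            print('top',zt,cv2.minEnclosingCircle(T),T.mean(0))
            L=X[(X[:,2]>.085)&(X[:,2]<.105)][:,:2]; L=L[np.hypot(*(L-T.mean(0)).T)>.03]; print('paddle',len(L),cv2.minAreaRect(L.astype(np.float32)) if len(L)>5 else '')
            e=L-T.mean(0); print('axis',0.5*np.angle(np.sum((e[:,0]+1j*e[:,1])**2)))
        else:
            T=X[(X[:,2]>.068)&(X[:,2]<.08)][:,:2].astype(np.float32); print(cv2.minAreaRect(T))
```

```text
1.9 [-0.5632  0.4013  0.2999  1.47   -0.0003  2.2538] [ 0.5242 -0.3311  0.2401] [-0.0001  0.9869  0.1616 -0.0004] [-0.2668  0.0741 -0.0274]
[[ 0.3178 -0.9007 -0.2963  0.5999]
 [-0.9481 -0.3016 -0.1003 -0.3055]
 [ 0.001   0.3128 -0.9498  0.4025]
 [ 0.      0.      0.      1.    ]]
dough_tool 0.71 [275.4, 181.4, 68.9, 122.1] 4571
top 0.1561591355141979 ((0.524213433265686, -0.331403911113739), 0.023895692080259323) [ 0.5254 -0.3311]
paddle 283 ((0.5245099067687988, -0.3312279284000397), (0.10490534454584122, 0.008304895833134651), 16.686506271362305)
axis 0.28920377815324383
processor 0.65 [279.3, 169.9, 164.2, 165.4] 17887
((0.5271691679954529, -0.3310438394546509), (0.10547520220279694, 0.11074911057949066), 17.526681900024414)
processor 0.56 [415.8, 288.1, 54.8, 57.5] 909
((0.4541996717453003, -0.531485378742218), (0.025868257507681847, 0.007147094700485468), 69.2608413696289)
```

View pics/w1.png

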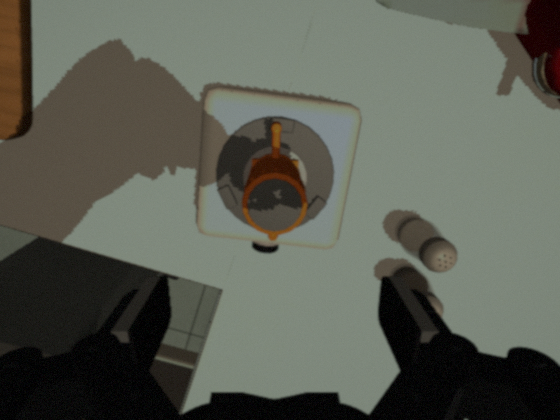

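The hub is centred under the tool at about pixel (275,200), with the paddles at 0.29 rad and nothing in the way. I'm descending to grip it above the paddles.

>>> jog_arm(rows=[[0, 0, 0.03, 0], [0, 0, 0.06, 0], [0, 0, 0.09, 0], [0, 0, 0.105, 0], [0, 0, 0.115, 0], [0, 0, 0.12, 0], [0, 0, 0.12, 0], [0, 0, 0.12, 0]])

```text
time_s: 2.85
position: [0.5253, -0.3311, 0.1211]
tool_rot: [0.0, 0.987, 0.162, 0.001]
ft_force: [-0.2, 0.3, 0.2]
opening: 0.996
gripper_force: 0.0
```

>>> jog_arm(rows=[[0, 0, 0, 0], [0, 0, 0, 0], [0, 0, 0, 0], [0, 0, 0, 0], [0, 0, 0, 0], [0, 0, 0, 0], [0, 0, 0, 0], [0, 0, 0, 0]], fingers=0)

```text
time_s: 3.65
position: [0.5253, -0.3307, 0.1213]
tool_rot: [0.0, 0.987, 0.162, 0.001]
ft_force: [-0.9, -0.0, 7.0]
opening: 0.533
gripper_force: 60.6
```

>>> jog_arm(rows=[[0, 0, -0.001, 0], [0, 0, -0.0015, 0], [0, 0, -0.002, -0.08], [0, 0, -0.002, -0.16], [0, 0, -0.002, -0.24], [0, 0, -0.002, -0.32], [0, 0, -0.002, -0.35], [0, 0, -0.002, -0.35], [0, 0, -0.002, -0.35]])

```text
time_s: 4.55
position: [0.5249, -0.3306, 0.1219]
tool_rot: [-0.0, 0.944, 0.331, -0.0]
ft_force: [-0.7, -0.3, -2.7]
opening: 0.53
gripper_force: 61.4
```

>>> jog_arm(rows=[[0, 0, -0.0015, 0], [0, 0, -0.002, 0], [0, 0, -0.0025, 0], [0, 0, -0.0025, 0]])

```text
time_s: 4.95
position: [0.525, -0.3307, 0.1248]
tool_rot: [0.0, 0.944, 0.331, 0.0]
ft_force: [-0.2, 0.1, -2.2]
opening: 0.531
gripper_force: 61.4
```

>>> jog_arm(rows=[[0, 0, -0.0005, 0], [0, 0, -0.001, 0], [0, 0, -0.001, 0]])

```text
time_s: 5.25
position: [0.5249, -0.3307, 0.1254]
tool_rot: [-0.0, 0.944, 0.331, -0.0]
ft_force: [0.7, -0.4, -4.0]
opening: 0.533
gripper_force: 62.4
```

>>> jog_arm(rows=[[0, 0, -0.0005, 0], [0, 0, -0.0005, 0], [0, 0, -0.0005, 0]])

```text
time_s: 5.55
position: [0.5248, -0.3307, 0.1256]
tool_rot: [-0.0, 0.944, 0.331, -0.0]
ft_force: [1.7, -1.2, -12.5]
opening: 0.529
gripper_force: 62.9
```

Contact with the pin is at this height, and the pull is gentle (about 10 N). I'll repeat the test every 0.13 rad: lower, turn, feel.

>>> jog_arm(rows=[[0, 0, 0.0025, 0], [0, 0, 0.0025, -0.065], [0, 0, 0.0025, -0.13], [0, 0, 0.0025, -0.13], [0, 0, 0.001, -0.13], [0, 0, 0, -0.13], [0, 0, 0, -0.13]])

```text
time_s: 6.25
position: [0.5249, -0.3307, 0.1255]
tool_rot: [-0.0, 0.92, 0.391, -0.0]
ft_force: [1.5, -1.4, -10.9]
opening: 0.528
gripper_force: 64.0
```

>>> jog_arm(rows=[[0, 0, 0.0025, 0], [0, 0, 0.0025, -0.065], [0, 0, 0.0025, -0.13], [0, 0, 0.0025, -0.13], [0, 0, 0.001, -0.13], [0, 0, 0, -0.13], [0, 0, 0, -0.13]])

```text
time_s: 6.95
position: [0.5249, -0.3307, 0.1255]
tool_rot: [-0.0, 0.893, 0.45, -0.0]
ft_force: [0.7, -1.1, -10.1]
opening: 0.527
gripper_force: 64.1
```

>>> jog_arm(rows=[[0, 0, 0.0025, 0], [0, 0, 0.0025, -0.065], [0, 0, 0.0025, -0.13], [0, 0, 0.0025, -0.13], [0, 0, 0.001, -0.13], [0, 0, 0, -0.13], [0, 0, 0, -0.13]])

```text
time_s: 7.65
position: [0.5249, -0.3306, 0.1255]
tool_rot: [-0.0, 0.862, 0.507, -0.0]
ft_force: [1.3, -0.9, -10.9]
opening: 0.529
gripper_force: 64.1
```

>>> jog_arm(rows=[[0, 0, 0.0025, 0], [0, 0, 0.0025, -0.065], [0, 0, 0.0025, -0.13], [0, 0, 0.0025, -0.13], [0, 0, 0.001, -0.13], [0, 0, 0, -0.13], [0, 0, 0, -0.13]])

```text
time_s: 8.35
position: [0.5249, -0.3306, 0.1255]
tool_rot: [-0.0, 0.827, 0.562, -0.0]
ft_force: [1.6, -0.9, -10.6]
opening: 0.532
gripper_force: 64.1
```

>>> jog_arm(rows=[[0, 0, 0.0025, 0], [0, 0, 0.0025, -0.065], [0, 0, 0.0025, -0.13], [0, 0, 0.0025, -0.13], [0, 0, 0.001, -0.13], [0, 0, 0, -0.13], [0, 0, 0, -0.13]])

```text
time_s: 9.05
position: [0.5249, -0.3305, 0.1256]
tool_rot: [-0.0, 0.789, 0.615, -0.0]
ft_force: [2.1, -0.4, -10.0]
opening: 0.531
gripper_force: 64.2
```

>>> jog_arm(rows=[[0, 0, 0.0025, 0], [0, 0, 0.0025, -0.065], [0, 0, 0.0025, -0.13], [0, 0, 0.0025, -0.13], [0, 0, 0.001, -0.13], [0, 0, 0, -0.13], [0, 0, 0, -0.13]])

```text
time_s: 9.75
position: [0.5249, -0.3306, 0.126]
tool_rot: [-0.0, 0.747, 0.665, -0.0]
ft_force: [0.3, -0.2, -5.6]
opening: 0.533
gripper_force: 64.5
```

The resistance is falling (1.13 rad turned), so the edge of the slot is near. I'm using a finer step.

>>> jog_arm(rows=[[0, 0, 0.0025, 0], [0, 0, 0.0025, -0.03], [0, 0, 0.0025, -0.06], [0, 0, 0.0025, -0.06], [0, 0, 0.001, -0.06], [0, 0, 0, -0.06], [0, 0, 0, -0.06]])

```text
time_s: 10.45
position: [0.5251, -0.3308, 0.1265]
tool_rot: [0.0, 0.727, 0.687, 0.0]
ft_force: [-0.5, -0.2, -1.9]
opening: 0.532
gripper_force: 65.0
```

>>> jog_arm(rows=[[0, 0, -0.001, 0], [0, 0, -0.002, 0], [0, 0, -0.002, 0]])

```text
time_s: 10.75
position: [0.5251, -0.3308, 0.1283]
tool_rot: [0.0, 0.727, 0.687, 0.0]
ft_force: [0.0, -1.2, -1.7]
opening: 0.526
gripper_force: 65.0
```

>>> jog_arm(rows=[[0, 0, -0.002, 0], [0, 0, -0.004, 0], [0, 0, -0.006, 0], [0, 0, -0.006, 0]])

```text
time_s: 11.15
position: [0.5251, -0.3308, 0.1346]
tool_rot: [0.0, 0.727, 0.687, 0.0]
ft_force: [-0.3, 0.5, -1.4]
opening: 0.531
gripper_force: 65.0
```

```bash
python3 -c "
from h import *
o=r.get_obs(); print(o['position'],o['ft_force'],o['ft_torque'])"
```

```text
[ 0.52505146 -0.33083149  0.1345682 ] [-0.34376857  0.47074292 -1.37811474] [ 0.01022444  0.06835084 -0.0136215 ]
```

It's in the slot with no side load, so I'm drawing it straight up.

>>> jog_arm(rows=[[0, 0, -0.003, 0], [0, 0, -0.006, 0], [0, 0, -0.009, 0], [0, 0, -0.013, 0], [0, 0, -0.017, 0], [0, 0, -0.021, 0], [0, 0, -0.025, 0], [0, 0, -0.025, 0]])

```text
time_s: 11.95
position: [0.5253, -0.3309, 0.1599]
tool_rot: [0.0, 0.727, 0.687, 0.0]
ft_force: [0.1, 0.5, -1.8]
opening: 0.533
gripper_force: 65.0
```

>>> jog_arm(rows=[[0, 0, -0.005, 0], [0, 0, -0.01, 0], [0, 0, -0.015, 0], [0, 0, -0.02, 0], [0, 0, -0.025, 0], [0, 0, -0.03, 0], [0, 0, -0.04, 0], [0, 0, -0.055, 0], [0, 0, -0.065, 0], [0, 0, -0.07, 0], [0, 0, -0.07, 0], [0, 0, -0.07, 0]])

```text
time_s: 13.15
position: [0.5249, -0.3306, 0.2288]
tool_rot: [-0.0, 0.727, 0.687, -0.0]
ft_force: [0.5, -0.3, -2.1]
opening: 0.529
gripper_force: 65.0
```

Run:
```python
from h import *
o=r.get_obs(); print(o['time_s'],o['qpos'],o['position'],o['tool_rot'],o['ft_force'])
for c in ['top','scene']:
    p,d=eyes.snapshot(c)
    for t in ['dough_tool','board']:
        for m in eyes.masks_of(c,t)[:1]:
            X=pts(c,d,m['pixels']); print(c,t,m['confidence'],np.percentile(X,[1,50,99],axis=0).round(4).tolist())
            if t=='board': print(cv2.minAreaRect(X[(X[:,2]>.015)&(X[:,2]<.032),:2].astype(np.float32)))
save('s2.png',p)
```

```text
13.15 [-5.62181119e-01  4.02928309e-01  2.74052927e-01  1.44244560e+00
  9.05948592e-05  1.06461903e+00] [ 0.52487221 -0.33063026  0.22883387] [-2.65351124e-04  7.26627311e-01  6.87031790e-01 -2.13345254e-05] [ 0.48451804 -0.25439604 -2.09159778]
top board 0.96 [[0.4324, -0.0561, 0.0122], [0.5473, 0.1075, 0.0204], [0.6641, 0.2686, 0.0281]]
((0.5501360893249512, 0.1067405566573143), (0.2207261621952057, 0.3290896415710449), 7.803753852844238)
scene dough_tool 0.58 [[0.2985, -0.4856, -0.0014], [0.5282, -0.307, 0.2085], [0.6548, 0.0374, 0.6084]]
scene board 0.95 [[0.426, -0.0552, 0.0025], [0.5383, 0.1275, 0.0217], [0.6629, 0.2742, 0.0271]]
((0.5494048595428467, 0.1072569340467453), (0.22327597439289093, 0.3310161828994751), 7.931289196014404)
```

View pics/s2.png

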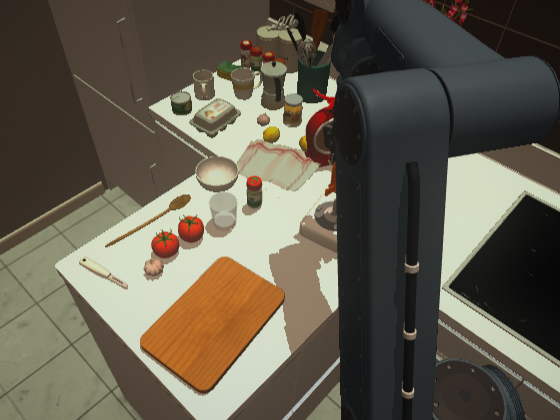

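The tool is off the shaft at pixel (333,180) and the board is clear, so I'm carrying it over.

>>> jog_arm(rows=[[0.02, 0, 0, 0], [0.06, 0, 0, 0], [0.105, -0.001, 0, 0], [0.15, -0.001, 0, 0], [0.195, -0.002, 0, 0], [0.24, -0.002, 0, 0], [0.285, -0.003, 0, 0], [0.33, -0.003, 0, 0], [0.37, -0.003, 0, 0], [0.395, -0.003, 0, 0], [0.411, -0.003, 0, 0], [0.411, -0.003, 0, 0]])

```text
time_s: 14.65
position: [0.5447, 0.0818, 0.2292]
tool_rot: [-0.0, 0.726, 0.688, 0.0]
ft_force: [-0.4, 0.0, -1.8]
opening: 0.533
gripper_force: 65.0
```

>>> jog_arm(rows=[[0, 0, 0.03, 0], [0, 0, 0.06, 0], [0, 0, 0.09, 0], [0, 0, 0.115, 0], [0, 0, 0.13, 0], [0, 0, 0.14, 0], [0, 0, 0.145, 0], [0, 0, 0.145, 0], [0, 0, 0.145, 0]])

```text
time_s: 15.55
position: [0.5455, 0.0797, 0.085]
tool_rot: [0.0, 0.727, 0.687, 0.0]
ft_force: [-0.2, 1.7, -1.9]
opening: 0.531
gripper_force: 65.0
```

Run:
```python
from h import *
o=r.get_obs(); print(o['qpos'],o['position'],o['tool_rot'],o['ft_force'])
p,d=eyes.snapshot('scene')
for m in eyes.masks_of('scene','dough_tool')[:1]:
    X=pts('scene',d,m['pixels']); print(m['confidence'],m['extent'],np.percentile(X,[1,50,99],axis=0).round(4).tolist())
save('s3.png',cv2.resize(p[200:400,100:380],None,fx=2,fy=2))
```

```text
[ 1.45026764e-01  3.51931510e-01 -1.83776397e-01  1.03397093e+00
  6.17362382e-05  1.77206249e+00] [0.5455009  0.07969204 0.08497456] [2.95856964e-04 7.26708123e-01 6.86946134e-01 4.74993784e-04] [-0.20991399  1.66682559 -1.86054223]
0.64 [222.9, 302.2, 37.1, 32.9] [[0.5207, 0.0326, 0.0199], [0.5385, 0.0943, 0.0777], [0.5798, 0.1299, 0.126]]
```

View pics/s3.png

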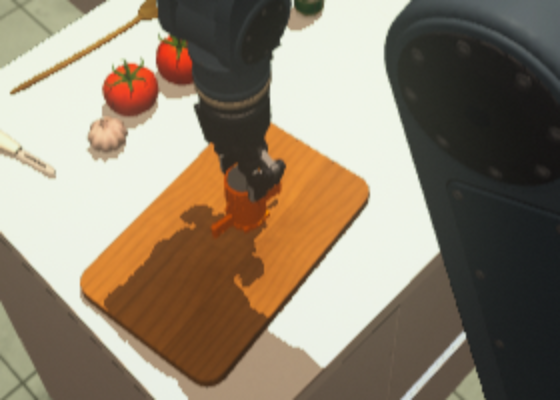

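The tool hangs upright about 15 mm above the board at pixel (248,205). I'm lowering it gently until the board carries it.

>>> jog_arm(rows=[[0, 0, 0.005, 0], [0, 0, 0.009, 0], [0, 0, 0.012, 0], [0, 0, 0.0135, 0], [0, 0, 0.0145, 0], [0, 0, 0.0145, 0]])

```text
time_s: 16.25
position: [0.5449, 0.0798, 0.0696]
tool_rot: [-0.0, 0.727, 0.687, -0.0]
ft_force: [-0.3, -0.9, -1.5]
opening: 0.532
gripper_force: 65.0
```

>>> jog_arm(rows=[[0, 0, 0.0005, 0], [0, 0, 0.001, 0], [0, 0, 0.001, 0]])

```text
time_s: 16.55
position: [0.5451, 0.0798, 0.069]
tool_rot: [0.0, 0.727, 0.687, 0.0]
ft_force: [-0.9, -0.7, -0.0]
opening: 0.529
gripper_force: 65.3
```

Contact begins here. I'm pressing a touch more and checking.

>>> jog_arm(rows=[[0, 0, 0.0003, 0], [0, 0, 0.0005, 0], [0, 0, 0.0005, 0]])

```text
time_s: 16.85
position: [0.5451, 0.0798, 0.0689]
tool_rot: [0.0, 0.727, 0.687, 0.0]
ft_force: [-3.2, -0.7, 6.7]
opening: 0.532
gripper_force: 65.9
```

>>> jog_arm(rows=[[0, 0, 0, 0], [0, 0, 0, 0], [0, 0, 0, 0], [0, 0, 0, 0], [0, 0, 0, 0], [0, 0, 0, 0], [0, 0, 0, 0], [0, 0, 0, 0]], fingers=100)

```text
time_s: 17.65
position: [0.545, 0.0798, 0.0682]
tool_rot: [-0.0, 0.727, 0.687, 0.0]
ft_force: [0.2, -1.1, -0.4]
opening: 1.0
gripper_force: 0.0
```

>>> jog_arm(rows=[[0, 0, -0.01, 0], [0, 0, -0.03, 0], [0, 0, -0.06, 0], [0, 0, -0.1, 0], [0, 0, -0.14, 0], [0, 0, -0.18, 0], [0, 0, -0.2, 0], [0, 0, -0.2, 0], [0, 0, -0.2, 0]])

```text
time_s: 18.55
position: [0.545, 0.0798, 0.2686]
tool_rot: [0.0, 0.727, 0.687, 0.0]
ft_force: [-0.6, 0.5, -1.0]
opening: 1.0
gripper_force: 0.0
```

Run:
```python
from h import *
o=r.get_obs(); print(o['time_s'],o['position'],o['ft_force'],o['opening'])
p,d=eyes.snapshot('scene')
for t in ['dough_tool','mill_1','glass_1','spice_jar_5']:
  for m in eyes.masks_of('scene',t)[:2]:
    X=pts('scene',d,m['pixels']); print(t,m['confidence'],m['extent'],np.percentile(X,[1,99],axis=0).round(3).tolist())
q,_=eyes.snapshot('wrist')
save('s4.png',np.hstack([cv2.resize(p,(400,300)),cv2.resize(q,(400,300))]))
```

```text
18.55 [0.54504873 0.07980472 0.26863282] [-0.62756617  0.46136853 -1.03280514] 0.999580185650105
dough_tool 0.96 [223.9, 301.5, 35.8, 34.2] [[0.52, 0.03, 0.021], [0.567, 0.126, 0.109]]
glass_1 0.48 [227.9, 212.8, 17.1, 33.5] [[0.513, -0.173, 0.007], [0.78, 0.088, 0.375]]
spice_jar_5 0.83 [255.2, 191.8, 22.7, 35.7] [[0.736, -0.339, 0.002], [0.842, -0.221, 0.111]]
```

View pics/s4.png

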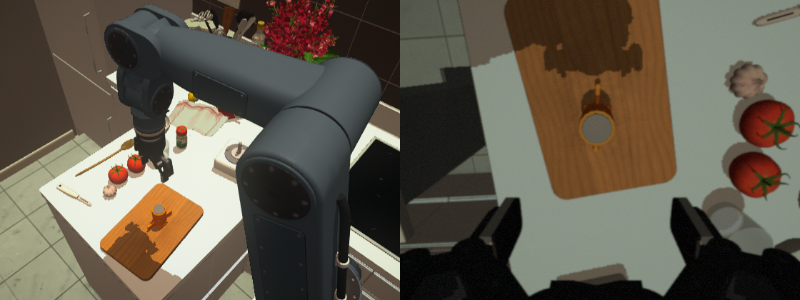

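The tool stands upright on the board at pixel (597,128) in the wrist view, and the gripper is clear. I'm handing in.

```bash
python3 -c "
from h import *
print(close_job())"
```

```text
the job is handed in; nothing more can be done
None
```

The dough tool unlocked after about 1.19 rad anticlockwise, feeling for the slot at 10 N or so; I drew it straight up, stood it upright on the board and handed in at about 19 s of the 67 s allowed (I took no separate check of the bystanders at the end, but the arm touched only the tool).

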